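# Pack the assorted sweets box

### The arm

A 7-joint arm with a two-finger parallel gripper is mounted at the origin on the work surface. World frame = base frame: x ahead of the robot, y to its left, z up, the work surface at z = 0. Lengths are in m, angles in rad, forces in N, time in s.
With the tool pointing down it reaches from about 0.4 to 0.85 m from the base axis. Payload 10.4 kg.
Tool frame: the origin (TCP) lies on the centre line of the jaws, within the pads' length; the fingertips stand 8 mm ahead of it and the grasp point (between the pads) lies 11 mm behind it (r.finger_overhang is the distance from the TCP to the fingertips, in m); z points along the fingers, y is the line along which they close (so a half turn about z gives the same grasp; the last joint's range is limited). The gripper opens to 87 mm and grips with 3 to 60 N. Pads are 19 mm wide; open, the fingers measure 117 mm over their backs; the gripper's body (75 mm by 190 mm) begins 51 mm behind the grasp point.
Start: joints at [-1.194, 0.332, -0.065, 1.46, 0.022, 1.35, -0.088], TCP at [0.243, 0.576, 0.231] pointing down, gripper open.
Joint ranges: [-2.6, 2.6], [-0.5, 2.12], [-1.47, 1.34], [0.16, 2.42], [-1.27, 4.41], [0.06, 2.06], [-2.6, 2.6]. Speed limits (rad/s): [2.22, 2.22, 2.79, 2.79, 3.14, 3.14, 3.14].

### API

Orientations are given as a unit quaternion [x, y, z, w].
In Python, from bench import r, vision gives the robot as it stands.
- The arm moves only by the tool drive_tool, never from a script. Its argument "series" is a list of rows, each a list of 2 entries, a list of its own where there are three numbers: the shift along the world's x, y, z in cm, then the turn about the world's z in degrees. A call has exactly 10 rows; each row shifts and turns the commanded pose from where the row before left it; what a row does not reach is not made up. A row lasts 1/8 s, in which the tool goes at most 62.5 mm and 10.7 degrees, less where a joint would pass 70% of its speed; a pose out of reach is approached as far as the arm can. A call with a gripper value outside its range is refused whole. "hand" is the closure, from 0 (fully open) to 1 (shut), set as the call begins (left out, the last holds). The fingers move at their own pace and stop on an object; "newtons" is the grip in N (left out, the last holds). Time passes only in rows, so rows that do not move let the fingers close, or fill a call up. It gives the time, the measured TCP pose, the force, the opening and the grip force at its end, in the units of the state.
- r.read_state(): the state, without advancing time (a new reading comes with each control period).
- vision.camera(name): name is "scene" or "top" or "wrist"; returns a dict with "color" (384x512x3 uint8, red, green, blue), "intrinsics" (3x3 intrinsics, pixels), "R" (3x3) and "t" (3): a world point X has camera coordinates R X + t; the wrist camera has in their place "mount" (4x4, takes a point from camera to tool coordinates, whose origin is the TCP and whose axes are the flange's). Camera axes: x right, y down, z forward; pixel columns grow to the right and rows downward; lengths in m; the calibration is good to about 2 mm. The wrist camera is an equidistant fisheye: a pixel r from the principal point sees the ray r / f radians off the axis. A picture is of the moment at which its call begins: read the wrist's pose just before it. There is no depth.
- r.close_job(): hands the job in; it is judged then, once.
The state is a dict: "time": time; "joint_positions": joint angles; "joint_vel": joint speeds; "joint_torque": joint torques, N m; "ee_pos": TCP position; "eef_rot": TCP orientation; "ft_force": force on the tool from outside, world axes, zero at the start; "torque": the same for the moment, N m; "width": finger opening in m; "grip_force": force on a finger pad.
Only numpy, scipy, OpenCV 4.12 (cv2) and the standard library are available. Lean on these libraries where they do the work, as an engineer would, in place of code of your own. Each camera call takes 0.05 s, during which the arm holds its last target. There are 200 camera calls.

### The job

Pack the open red gift box with one of each full-size sweet from the steel tray: the big ladoo, the whole square barfi, the roll and the diamond, each resting flat on the floor of the recess of its own shape and not riding on the lip. Leave the small ladoo and the half barfi lying where they are on the tray.

Things in the scene. Friction and masses are not known exactly. Their poses are not given: they have to be found in the camera images.
- ladoo_mid (a point): the big ladoo: a rough golden-brown ball of sweet, 46 mm in diameter, a little flat underneath, 42 mm high, about 60 g. The point is half-way up (21 mm above its foot); z up. Lies on the steel tray's floor, 3 mm above the counter. The tray is fixed, 340 x 230 mm, with a rim 12 mm high; all the loose sweets start on it, about 100 mm apart.
- barfi_mid (a point): the whole barfi: a yellow block, 44 x 44 mm, 30 mm high, with a silver leaf on top, about 70 g. The point is its centre, 15 mm above its underside; x and y square to its sides, z up. Lies on the steel tray's floor, 3 mm above the counter.
- roll_mid (a point): the roll: a cream-coloured cylinder lying down, 30 mm in diameter and 66 mm long, a little flat underneath so that it does not roll, about 55 g. The point is its centre, 15 mm above its underside; x along its length, z up. Lies on the steel tray's floor, 3 mm above the counter.
- diamond_mid (a point): the diamond: a cream-coloured lozenge slab, 60 mm (along x) by 36 mm (along y) over its corners, 22 mm high, about 40 g. Its four sides are 35 mm long, opposite sides are parallel and 31 mm apart, and face 59 degrees to either side of the x axis: grip it across two opposite sides. The point is its centre, 11 mm above its underside; z up. Lies on the steel tray's floor, 3 mm above the counter.
- ladoo_small_mid (a point): the small ladoo, which stays: the same ball but 32 mm in diameter and 29 mm high. The point is half-way up. Lies on the steel tray's floor, 3 mm above the counter.
- barfi_half_mid (a point): the half barfi, which stays: the same yellow block but cut to 44 mm (along x) x 22 mm (along y), 30 mm high. The point is its centre. Lies on the steel tray's floor, 3 mm above the counter.
- well_round_floor (a point): centre of the floor, 6 mm above the counter, of a shallow recess, round, 62 mm across inside, outlined by a brass lip 5 mm high and 4 mm thick on a card plate 99 mm square. Four such plates lie two by two in the red open box (208 x 208 mm, walls 3 mm thick, tops 24 mm above the counter). z up, x and y along the box's sides. Fixed.
- well_square_floor (a point): centre of the floor, 6 mm above the counter, of a shallow recess, square, 60 x 60 mm inside, outlined by a brass lip 5 mm high and 4 mm thick on a card plate 99 mm square. Four such plates lie two by two in the red open box (208 x 208 mm, walls 3 mm thick, tops 24 mm above the counter). z up, x and y along the box's sides. Fixed.
- well_long_floor (a point): centre of the floor, 6 mm above the counter, of a shallow recess, a long rectangle, 80 x 42 mm inside, outlined by a brass lip 5 mm high and 4 mm thick on a card plate 99 mm square. Four such plates lie two by two in the red open box (208 x 208 mm, walls 3 mm thick, tops 24 mm above the counter). z up, x and y along the box's sides, x along the recess's length. Fixed.
- well_diamond_floor (a point): centre of the floor, 6 mm above the counter, of a shallow recess, a lozenge, 87 mm (along x) by 52 mm (along y) corner to corner inside, outlined by a brass lip 5 mm high and 4 mm thick on a card plate 99 mm square. Four such plates lie two by two in the red open box (208 x 208 mm, walls 3 mm thick, tops 24 mm above the counter). z up, x and y along the box's sides, x along the recess's long diagonal. Fixed.
Not all that is in view belongs to the job. What is shaped like the part that bears roll_mid but pink is not meant.

How it is judged:
By the outcome, as a careful person would: the job done as asked, in the order asked, and still so for the second after the job is handed in, with the robot touching nothing.
It also fails if it takes over 96 s, if anything falls off the work surface, if the arm or the gripper's body presses on something with over 40 N, if the wrist force passes 120 N, or if a joint passes its speed limit or range.

## Working session

There is one attempt and no reset: what is moved stays moved. The work goes in short steps, Python scripts to look and compute and a tool call to move; the robot and the scene stay as the last step left them, time stands still between calls to the robot, and variables do not carry over. Pictures are saved under pics/ and viewed, at most 14 in all, crops included, and the job is handed in when it is done.

Besides the shell and the picture viewer there is one more tool, called after "Emit:" in YAML: its name, and indented under it one key for each argument. drive_tool: Moves the arm, as the interface text tells. Its arguments: {"type":"object","properties":{"series":{"type":"array"},"hand":{"type":"number"},"newtons":{"type":"number"}},"required":["series"]}

```bash
ls; mkdir -p pics
python3 - <<'E'
from bench import r, vision
import cv2, numpy as np
for n in ("top","scene"):
    c=vision.camera(n); cv2.imwrite(f"pics/{n}0.png",cv2.resize(c["color"][:,:,::-1],(800,600),interpolation=cv2.INTER_CUBIC)); cv2.imwrite(f"{n}0_raw.png",c["color"][:,:,::-1])
    print(n,np.round(c["intrinsics"],1).tolist(),np.round(c["R"],3).tolist(),np.round(c["t"],3).tolist())
s=r.read_state();print(s["time"],s["ee_pos"],s["eef_rot"],s["width"])
E
```

```text
pics
top [[435.3, 0.0, 265.7], [0.0, 435.3, 192.7], [0.0, 0.0, 1.0]] [[0.003, -1.0, 0.026], [-0.997, -0.005, -0.08], [0.08, -0.026, -0.996]] [-0.082, 0.564, 1.017]
scene [[374.6, 0.0, 255.1], [0.0, 374.6, 188.0], [0.0, 0.0, 1.0]] [[0.395, 0.919, 0.007], [0.589, -0.247, -0.77], [-0.705, 0.309, -0.638]] [-0.177, -0.302, 1.276]
0.1 [0.24312611 0.57541941 0.22986238] [ 1.98546234e-01  9.80091334e-01 -6.00678726e-04 -9.97030567e-05] 0.08702306701171339
```

View pics/top0.png

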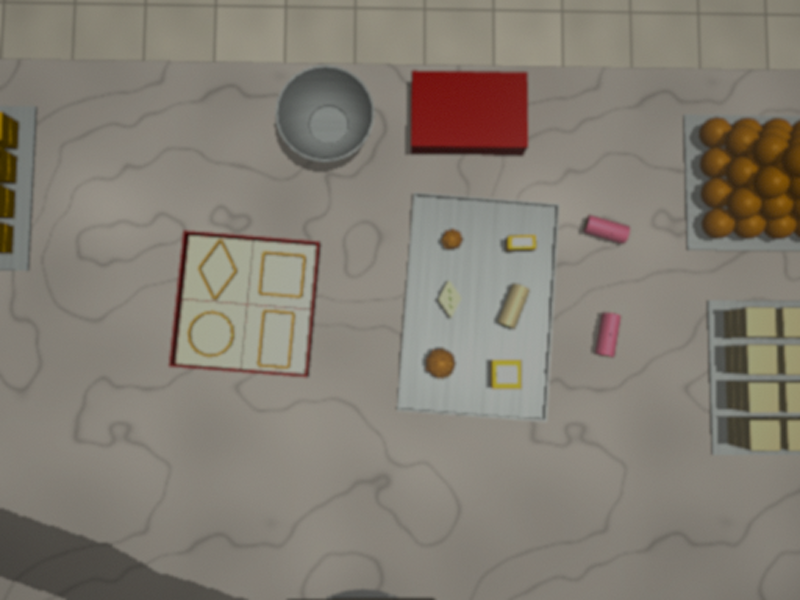

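View pics/scene0.png

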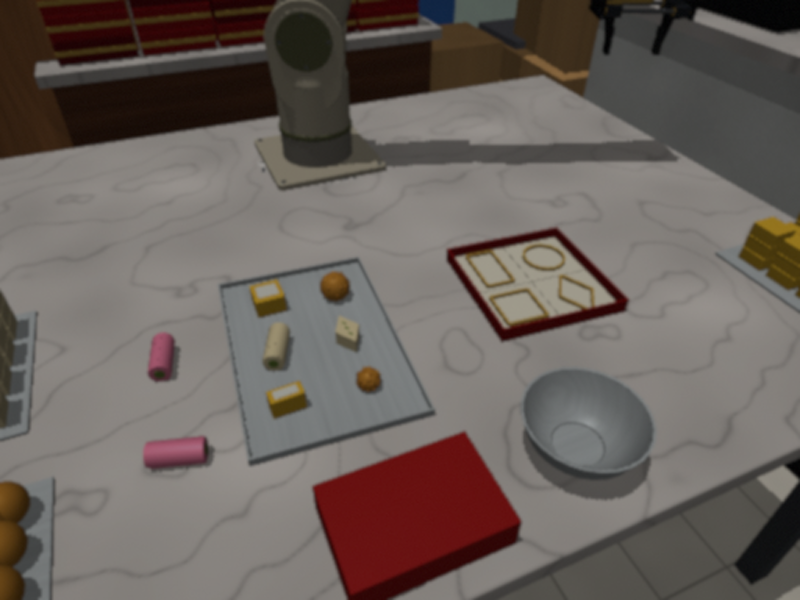

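Top view (800x600 px). Candidates:
- **Big ladoo:** (440,363), against the small ladoo at (451,239).
- **Whole barfi:** (506,374), against the half barfi at (521,242).
- **Cream roll:** (513,306), against the pink rolls at (607,229) and (608,334).
- **Diamond:** (448,299).
- **Not for this job:** side trays and the closed red box.
- **Wells:** diamond (218,269), square (283,275), round (211,333), long (276,338).

Next I measure the poses and check the choice in one crop.

```bash
cat > h.py <<'E'
import numpy as np, cv2
from bench import r, vision
def ray(c,u,v,z):
    K,R,t=(np.array(c[k]) for k in("intrinsics","R","t"))
    d=R.T@np.linalg.solve(K,[u,v,1.]); C=-R.T@t
    return C+d*(z-C[2])/d[2]
def blobs(mask,x0,y0,amin,amax=1e9):
    n,l,s,cen=cv2.connectedComponentsWithStats(mask.astype(np.uint8),connectivity=8)
    out=[]
    for i in range(1,n):
        if amin<s[i,4]<amax:
            pts=np.argwhere(l==i)[:,::-1].astype(np.float32)+[x0,y0]
            out.append((s[i,4],pts))
    return out
E
python3 - <<'E'
from h import *
c=vision.camera("top"); im=c["color"]
print("cam",np.round(-np.array(c["R"]).T@c["t"],3))
f=im.astype(int)
# tray sweets
x0,y0,x1,y1=262,132,350,262
S=f[y0:y1,x0:x1]; m=(S[...,0]-S[...,2])>22
for a,p in blobs(m,x0,y0,30):
    hull=cv2.convexHull(p.astype(np.float32)); M=cv2.moments(hull); u,v=M["m10"]/M["m00"],M["m01"]/M["m00"]
    rr=cv2.minAreaRect(np.array([ray(c,*q[0],.018)[:2]*1000 for q in hull],np.float32))
    q=p-p.mean(0); w=np.array([ray(c,*k,.018)[:2] for k in p]);w-=w.mean(0);ev,E=np.linalg.eigh(w.T@w)
    print("sweet",a,np.round((u,v),1),"xy@.018",np.round(ray(c,u,v,.018)[:2],4),"rect",np.round(rr[1],0),round(rr[2]),"pca",round(np.degrees(np.arctan2(E[1,1],E[0,1]))))
x0,y0,x1,y1=112,150,204,238
S=f[y0:y1,x0:x1]; 
m=((S[...,0]-S[...,2])>45)&(S[...,1]>85)
for a,p in blobs(m,x0,y0,30):
    hull=cv2.convexHull(p.astype(np.float32)); M=cv2.moments(hull); u,v=M["m10"]/M["m00"],M["m01"]/M["m00"]
    rr=cv2.minAreaRect(np.array([ray(c,*q[0],.011)[:2]*1000 for q in hull],np.float32))
    print("well",a,np.round((u,v),1),"xy@.011",np.round(ray(c,u,v,.011)[:2],4),"rect",np.round(rr[1],0),round(rr[2],1))
cv2.imwrite("pics/crop1.png",cv2.resize(im[125:270,105:360,::-1],(800,455),interpolation=cv2.INTER_CUBIC))
E
```

```text
cam [ 0.481 -0.053  1.06 ]
sweet 133 [288.8 152.5] xy@.018 [ 0.6629 -0.1361] rect [29. 29.] 0 pca 130
sweet 154 [333.4 154.8] xy@.018 [ 0.6579 -0.2445] rect [25. 47.] 0 pca 95
sweet 144 [287.1 190.7] xy@.018 [ 0.57   -0.1319] rect [26. 42.] 63 pca -177
sweet 301 [328.4 195.4] xy@.018 [ 0.5592 -0.2316] rect [27. 67.] 68 pca 157
sweet 273 [281.5 232.1] xy@.018 [ 0.4706 -0.1184] rect [43. 41.] 0 pca -158
sweet 251 [323.5 239. ] xy@.018 [ 0.4545 -0.2189] rect [43. 46.] 0 pca 103
well 190 [138.6 171.9] xy@.011 [0.6141 0.2259] rect [80. 54.] 27.6
well 214 [180.1 175.3] xy@.011 [0.6065 0.1263] rect [69. 69.] 85.5
well 179 [134.4 213.3] xy@.011 [0.5144 0.2334] rect [69. 69.] 1.4
well 214 [176.2 216.5] xy@.011 [0.5072 0.1337] rect [51. 88.] 85.6
```

View pics/crop1.png

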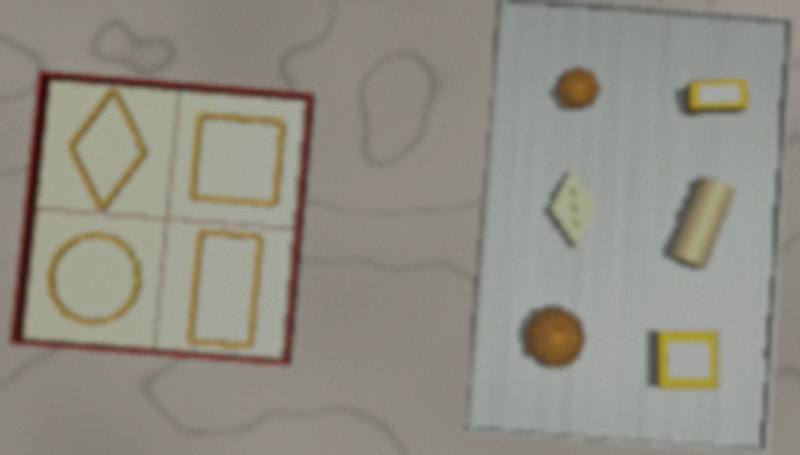

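Big ladoo (552,337), whole barfi (689,360), cream roll (703,222) and diamond (573,208) in the crop match their sizes (43x41, 43x46, 67x27 mm). Well spacing is 100 mm and the box yaw is about -4.3°. I'll move above the big ladoo.

Emit:
drive_tool:
  series:
    - [[4.3,-4.5,0],-2.2]
    - [[4.3,-4.5,0],-2.2]
    - [[4.3,-4.5,0],-2.2]
    - [[4.3,-4.5,0],-2.2]
    - [[4.3,-4.5,0],-2.2]
    - [[4.3,-4.5,0],-2.2]
    - [[0,-5.5,0],-2.2]
    - [[0,-5.5,0],-2.2]
    - [[0,-5.5,0],-2.2]
    - [[0,-5.5,0],-2.2]
  hand: 0.25
  newtons: 10

```text
time: 1.4
ee_pos: [0.5009, 0.0839, 0.2305]
eef_rot: [0.383, 0.924, 0.0, -0.0]
ft_force: [0.6, -0.6, 0.8]
width: 0.0651
grip_force: 0.0
```

Emit:
drive_tool:
  series:
    - [[0.2,-4.3,0],0]
    - [[0.2,-4.3,0],0]
    - [[0.2,-4.3,0],0]
    - [[0.2,-4.3,0],0]
    - [[0.2,-4.3,0],0]
    - [[0.4,-4.3,0],0]
    - [[0,0,0],0]
    - [[0,0,0],0]
    - [[0,0,0],0]
    - [[0,0,0],0]

```text
time: 2.65
ee_pos: [0.5154, -0.1713, 0.2306]
eef_rot: [0.381, 0.924, 0.0, -0.0]
ft_force: [-0.7, -0.0, 0.0]
width: 0.0655
grip_force: 0.0
```

```bash
cat >> h.py <<'E'
from scipy.spatial.transform import Rotation as Ro
def wrist():
    s=r.read_state(); c=vision.camera("wrist"); c["s"]=s; return c
def wray(c,uv,z):
    K=np.array(c["intrinsics"]);M=np.array(c["mount"]);s=c["s"]
    d=(np.atleast_2d(uv)-K[:2,2])/[K[0,0],K[1,1]]; th=np.linalg.norm(d,axis=1,keepdims=True)+1e-9
    D=np.hstack([np.sin(th)*d/th,np.cos(th)])
    Rw=Ro.from_quat(s["eef_rot"]).as_matrix(); C=Rw@M[:3,3]+s["ee_pos"]; D=D@(Rw@M[:3,:3]).T
    return C+D*((z-C[2])/D[:,2:])
E
python3 - <<'E'
from h import *
c=wrist(); im=c["color"]; np.savez("w1.npz",im=im,K=c["intrinsics"],M=c["mount"],p=c["s"]["ee_pos"],q=c["s"]["eef_rot"])
print(np.round(c["intrinsics"],1).tolist(),np.round(c["mount"],3).tolist(),c["s"]["ee_pos"])
cv2.imwrite("pics/w1.png",cv2.resize(im[:,:,::-1],(800,600),interpolation=cv2.INTER_CUBIC))
# resample to a flat map at z=.018 : 1 px = 1 mm is not needed; blobs directly
f=im.astype(int)
for a,p in blobs((f[...,0]-f[...,2])>30,0,0,60):
    hull=cv2.convexHull(p.astype(np.float32))[:,0]; w=wray(c,hull,.018)[:,:2]
    M=cv2.moments((w*1000).astype(np.float32)); rr=cv2.minAreaRect((w*1000).astype(np.float32))
    print(a,np.round(p.mean(0),0),"xy",np.round((M["m10"]/M["m00"],M["m01"]/M["m00"]),1),"rect",np.round(rr[1],0),round(rr[2]))
E
```

```text
[[297.3, 0.0, 258.6], [0.0, 297.3, 187.6], [0.0, 0.0, 1.0]] [[0.002, -0.964, -0.268, 0.074], [1.0, 0.001, 0.001, 0.0], [-0.0, -0.268, 0.964, -0.155], [0.0, 0.0, 0.0, 1.0]] [ 0.51540421 -0.17130492  0.23059642]
2015 [438.  59.] xy [585.8 148.3] rect [194. 209.] 86
388 [416.  21.] xy [516. 128.] rect [52. 76.] 86
311 [500.  20.] xy [609.4 278.7] rect [24. 86.] 87
507 [449.  68.] xy [602.1 123.9] rect [70. 68.] 86
1094 [264. 109.] xy [ 469.3 -115.7] rect [46. 45.] 57
845 [199. 156.] xy [ 453.1 -217.5] rect [46. 51.] 1
603 [311. 174.] xy [ 571.  -130.5] rect [32. 45.] 63
871 [250. 221.] xy [ 560.2 -231.4] rect [27. 69.] 67
416 [352. 222.] xy [ 661.3 -134.1] rect [34. 33.] 19
340 [137. 256.] xy [ 487.2 -391.3] rect [28. 81.] 34
284 [380. 256.] xy [ 736.1 -140.4] rect [27. 81.] 56
159 [288. 278.] xy [ 664.3 -254.5] rect [41. 27.] 44
2379 [336. 297.] xy [ 771.5 -208.7] rect [484.  28.] 45
82 [352. 374.] xy [ 931.8 -327.6] rect [ 9. 79.] 59
```

View pics/w1.png

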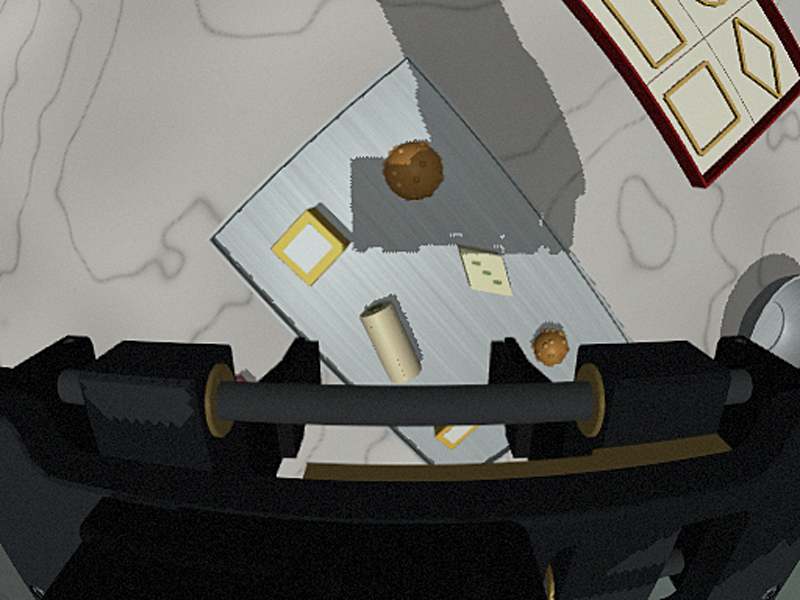

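The wrist view shows the big ladoo at (413,170), barfi (312,245), roll (392,343) and diamond (486,270). Its positions agree with the top camera within 3 mm. I'll descend on the ladoo.

Emit:
drive_tool:
  series:
    - [[-1.5,1.8,-4],0]
    - [[-1.5,1.8,-4],0]
    - [[-1.5,1.8,-4],0]
    - [[0,0,-3],0]
    - [[0,0,-3],0]
    - [[0,0,-2],0]
    - [[0,0,-1],0]
    - [[0,0,-0.1],0]
    - [[0,0,0],0]
    - [[0,0,0],0]

```text
time: 3.95
ee_pos: [0.4708, -0.1183, 0.0203]
eef_rot: [0.382, 0.924, 0.0, 0.001]
ft_force: [0.4, -0.6, 0.4]
width: 0.0649
grip_force: 0.0
```

Emit:
drive_tool:
  series:
    - [[0,0,0],0]
    - [[0,0,0],0]
    - [[0,0,0],0]
    - [[0,0,0],0]
    - [[0,0,0],0]
    - [[0,0,0],0]
    - [[0,0,0],0]
    - [[0,0,1],0]
    - [[0,0,2],0]
    - [[0,0,3],0]
  hand: 1
  newtons: 10

```text
time: 5.2
ee_pos: [0.4696, -0.1184, 0.0801]
eef_rot: [0.382, 0.924, -0.0, -0.001]
ft_force: [-0.3, 1.1, -0.2]
width: 0.0445
grip_force: 10.0
```

Emit:
drive_tool:
  series:
    - [[0,0,3],0]
    - [[0.5,3,2],0]
    - [[0.5,4.4,0],0]
    - [[0.5,4.4,0],0]
    - [[0.5,4.4,0],0]
    - [[0.5,4.4,0],0]
    - [[0.5,4.4,0],0]
    - [[0.5,4.4,0],0]
    - [[0.5,3.5,0],0]
    - [[0.5,2.3,0],0]

```text
time: 6.45
ee_pos: [0.5152, 0.2353, 0.1299]
eef_rot: [0.381, 0.924, 0.0, 0.0]
ft_force: [-0.0, -0.4, -1.2]
width: 0.0445
grip_force: 10.0
```

```bash
cat >> h.py <<'E'
def wells(c):
    f=c["color"].astype(int); m=((f[...,0]-f[...,2])>60)&(f[...,1]>80)&(f[...,0]>120)
    for a,p in blobs(m,0,0,120):
        hull=cv2.convexHull(p.astype(np.float32))[:,0]; w=(wray(c,hull,.011)[:,:2]*1000).astype(np.float32)
        M=cv2.moments(w); rr=cv2.minAreaRect(w)
        print(a,np.round(p.mean(0)),"xy",np.round((M["m10"]/M["m00"],M["m01"]/M["m00"]),1),"rect",np.round(rr[1],0),round(rr[2],1))
E
python3 - <<'E'
from h import *
c=wrist(); print(c["s"]["ee_pos"]); wells(c)
cv2.imwrite("pics/w2.png",c["color"][:,:,::-1])
E
```

```text
[0.51518292 0.23534616 0.1299144 ]
549 [258. 173.] xy [510.8 238.3] rect [70. 57.] 46.4
253 [175. 214.] xy [478.4 150.9] rect [54. 27.] 33.1
123 [229. 286.] xy [573.7 131.4] rect [46.  4.] 85.8
```

View pics/w2.png

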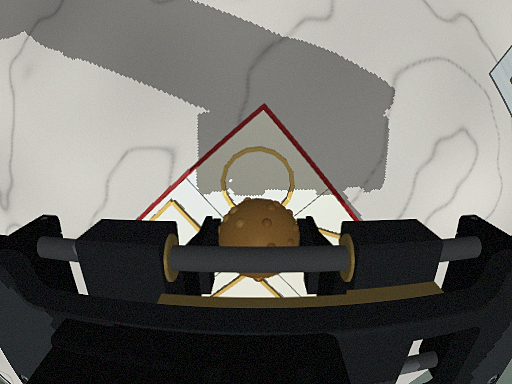

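The round lip is at (258,180) with the ladoo in front of it. Corrected for the hidden part, its centre is about (515,234) mm, which agrees with the top view. I'll lower and release.

Emit:
drive_tool:
  series:
    - [[0,-0.1,-3],0]
    - [[0,-0.1,-3],0]
    - [[0,0,-2],0]
    - [[0,0,-1],0]
    - [[0,0,-0.8],0]
    - [[0,0,-0.6],0]
    - [[0,0,-0.2],0]
    - [[0,0,0],0]
    - [[0,0,0],0]
    - [[0,0,0],0]

```text
time: 7.75
ee_pos: [0.5154, 0.2318, 0.0238]
eef_rot: [0.382, 0.924, 0.0, 0.0]
ft_force: [0.4, 0.3, -0.1]
width: 0.0448
grip_force: 10.0
```

Emit:
drive_tool:
  series:
    - [[0,0,0],0]
    - [[0,0,0],0]
    - [[0,0,0],0]
    - [[0,0,1],0]
    - [[0,0,2],0]
    - [[0,0,3],0]
    - [[0,0,4],0]
    - [[0,0,4],0]
    - [[-0.5,-3,2],-2.5]
    - [[-0.6,-4.2,0],-2.5]
  hand: 0.27

```text
time: 9.0
ee_pos: [0.505, 0.16, 0.1861]
eef_rot: [0.422, 0.907, 0.002, 0.001]
ft_force: [0.5, -1.8, 0.9]
width: 0.0637
grip_force: 0.0
```

Emit:
drive_tool:
  series:
    - [[-0.6,-4.4,0],-5]
    - [[-0.6,-4.4,0],-5]
    - [[-0.6,-4.4,0],-5]
    - [[-0.6,-4.4,0],-5]
    - [[-0.6,-4.4,0],-5]
    - [[-0.6,-4.4,0],-5]
    - [[-0.6,-4.4,0],-5]
    - [[-0.5,-4.4,0],-5]
    - [[-0.4,-2.6,0],0]
    - [[0,0,0],0]
  hand: 0.31

```text
time: 10.25
ee_pos: [0.4526, -0.2203, 0.1842]
eef_rot: [0.708, 0.706, 0.0, 0.0]
ft_force: [0.1, 0.3, -0.8]
width: 0.0605
grip_force: 0.0
```

Run:
```python
from h import *
c=wrist(); print(c["s"]["ee_pos"],c["s"]["eef_rot"]); f=c["color"].astype(int)
for a,p in blobs((f[...,0]-f[...,2])>45,0,0,150):
    hull=cv2.convexHull(p.astype(np.float32))[:,0]; w=(wray(c,hull,.018)[:,:2]*1000).astype(np.float32)
    M=cv2.moments(w); rr=cv2.minAreaRect(w)
    print(a,np.round(p.mean(0)),"xy",np.round((M["m10"]/M["m00"],M["m01"]/M["m00"]),1),"rect",np.round(rr[1],0),round(rr[2],1))
t=vision.camera("top")["color"][:,:,::-1]
a=cv2.resize(t[140:270,105:360],(500,255),interpolation=cv2.INTER_CUBIC); b=cv2.resize(c["color"][:,:,::-1],(500,345))
cv2.imwrite("pics/w3.png",np.vstack([a,b]))
```

```text
[ 0.45259977 -0.22032022  0.18423528] [7.07880743e-01 7.06331860e-01 1.16132726e-04 3.78727796e-04]
488 [432. 106.] xy [ 661.4 -133.8] rect [36. 33.] 13.9
1013 [260. 170.] xy [ 453.4 -217.1] rect [48. 46.] 89.9
577 [421. 190.] xy [ 657.4 -241.3] rect [39. 52.] 2.3
402 [302. 291.] xy [ 510.7 -376.6] rect [21. 66.] 87.9
```

View pics/w3.png

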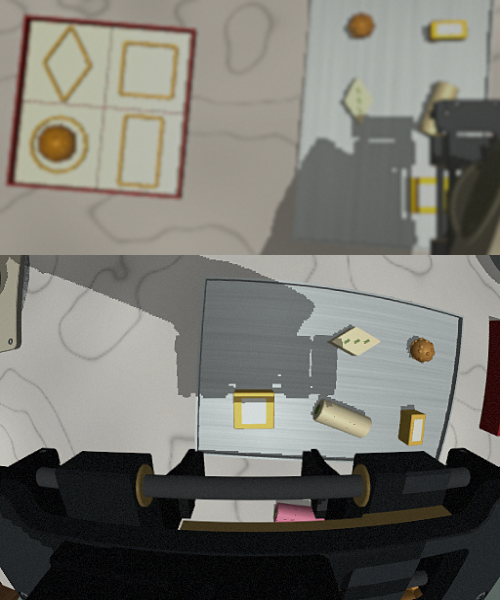

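The top crop shows the ladoo inside the round lip at (57,144). The barfi sits in the wrist view at (255,411), square to the jaws. I'll grasp it.

Emit:
drive_tool:
  series:
    - [[0,0.2,-3],0]
    - [[0,0,-4],0]
    - [[0,0,-4],0]
    - [[0,0,-2.5],0]
    - [[0,0,-1.5],0]
    - [[0,0,-1],0]
    - [[0,0,-0.4],0]
    - [[0,0,0],0]
    - [[0,0,0],0]
    - [[0,0,0],0]

```text
time: 11.6
ee_pos: [0.4535, -0.2163, 0.02]
eef_rot: [0.707, 0.708, 0.0, 0.0]
ft_force: [0.3, 0.5, -0.0]
width: 0.0598
grip_force: 0.0
```

Emit:
drive_tool:
  series:
    - [[0,0,0],0]
    - [[0,0,0],0]
    - [[0,0,0],0]
    - [[0,0,0],0]
    - [[0,0,0],0]
    - [[0,0,0],0]
    - [[0,0,0],0]
    - [[0,0,1],0]
    - [[0,0,2],0]
    - [[0,0,3],0]
  hand: 1

```text
time: 12.85
ee_pos: [0.4526, -0.2162, 0.0802]
eef_rot: [0.707, 0.708, -0.001, -0.0]
ft_force: [-0.0, -0.4, -0.4]
width: 0.0439
grip_force: 10.0
```

Emit:
drive_tool:
  series:
    - [[0,0,3],0]
    - [[1,2.5,2],-0.5]
    - [[2,4.4,0],-0.5]
    - [[2,4.4,0],-0.5]
    - [[2,4.4,0],-0.5]
    - [[2,4.4,0],-0.5]
    - [[2,4.4,0],-0.5]
    - [[2,4.4,0],-0.5]
    - [[1.4,3.5,0],-0.5]
    - [[1,2,0],-0.3]

```text
time: 14.1
ee_pos: [0.6075, 0.1302, 0.1298]
eef_rot: [0.732, 0.681, 0.0, 0.0]
ft_force: [0.2, -0.0, -0.9]
width: 0.0441
grip_force: 10.0
```

Run:
```python
from h import *
c=wrist(); print(c["s"]["ee_pos"],c["s"]["eef_rot"]); wells(c)
cv2.imwrite("pics/w4.png",c["color"][:,:,::-1])
```

```text
[0.60746764 0.13015562 0.12984859] [7.31896410e-01 6.81415911e-01 4.40429395e-05 4.82870604e-06]
680 [154.  85.] xy [512.7 235.9] rect [69. 69.] 5.9
863 [257.  81.] xy [612.6 228.5] rect [81. 52.] 27.0
448 [262. 163.] xy [608.9 144.4] rect [41. 67.] 85.9
896 [158. 186.] xy [505.2 135.8] rect [50. 88.] 86.0
1675 [259. 224.] xy [603.8  85.4] rect [37. 83.] 86.0
689 [258. 278.] xy [599.5  26.7] rect [13. 83.] 86.0
```

View pics/w4.png

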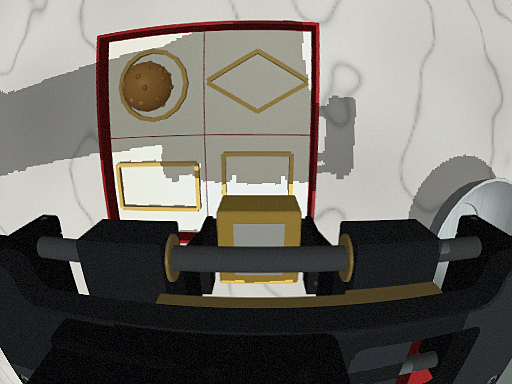

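The wrist view shows all the wells, with the square lip at (258,175) just ahead of the barfi. The positions agree with the top camera within 2.5 mm. I'll lower the barfi.

Emit:
drive_tool:
  series:
    - [[-0.2,-0.1,-3],0]
    - [[0,0,-3],0]
    - [[0,0,-2],0]
    - [[0,0,-1],0]
    - [[0,0,-0.8],0]
    - [[0,0,-0.6],0]
    - [[0,0,-0.2],0]
    - [[0,0,0],0]
    - [[0,0,0],0]
    - [[0,0,0],0]

```text
time: 15.4
ee_pos: [0.6054, 0.1268, 0.0238]
eef_rot: [0.733, 0.681, 0.0, 0.0]
ft_force: [0.0, 0.2, -0.3]
width: 0.0437
grip_force: 10.0
```

Emit:
drive_tool:
  series:
    - [[0,0,0],0]
    - [[0,0,0],0]
    - [[0,0,0],0]
    - [[0,0,1],0]
    - [[0,0,2],0]
    - [[0,0,4],0]
    - [[0,0,4],0]
    - [[0,0,4],2.3]
    - [[-0.2,-3,1],7]
    - [[-0.4,-4.2,0],7]
  hand: 0.31

```text
time: 16.65
ee_pos: [0.6, 0.0551, 0.1865]
eef_rot: [0.626, 0.78, 0.002, 0.001]
ft_force: [0.0, 0.3, -0.1]
width: 0.0601
grip_force: 0.0
```

Emit:
drive_tool:
  series:
    - [[-0.5,-4.2,0],8]
    - [[-0.5,-4.2,0],8]
    - [[-0.5,-4.2,0],8]
    - [[-0.5,-4.2,0],8]
    - [[-0.5,-4.2,0],8]
    - [[-0.5,-4.2,0],8]
    - [[-0.5,-3.2,0],7]
    - [[-0.3,0,0],0]
    - [[0,0,0],0]
    - [[0,0,0],0]
  hand: 0.4

```text
time: 17.9
ee_pos: [0.5618, -0.2278, 0.184]
eef_rot: [0.198, 0.98, 0.0, 0.0]
ft_force: [0.2, -0.3, 0.1]
width: 0.052
grip_force: 0.0
```

Run:
```python
from h import *
c=wrist(); print(c["s"]["ee_pos"],c["s"]["eef_rot"]); f=c["color"].astype(int)
for a,p in blobs((f[...,0]-f[...,2])>30,0,0,150):
    hull=cv2.convexHull(p.astype(np.float32))[:,0]; w=(wray(c,hull,.018)[:,:2]*1000).astype(np.float32)
    M=cv2.moments(w); rr=cv2.minAreaRect(w)
    print(a,np.round(p.mean(0)),"xy",np.round((M["m10"]/M["m00"],M["m01"]/M["m00"]),1),"rect",np.round(rr[1],0),round(rr[2],1))
t=vision.camera("top")["color"][:,:,::-1]
a=cv2.resize(t[140:270,105:360],(500,255),interpolation=cv2.INTER_CUBIC); b=cv2.resize(c["color"][:,:,::-1],(500,345))
cv2.imwrite("pics/w5.png",np.vstack([a,b]))
```

```text
[ 0.56184945 -0.22778007  0.18403809] [1.97970029e-01 9.80207976e-01 3.49139674e-04 2.65006998e-04]
3023 [482.  86.] xy [542.3 121.3] rect [142. 213.] 85.6
587 [486.  39.] xy [504.7 128. ] rect [54. 87.] 86.1
1134 [128. 187.] xy [ 515.3 -376.7] rect [30. 68.] 79.3
152 [255. 199.] xy [ 585.3 -241.9] rect [29. 13.] 52.0
337 [361. 215.] xy [ 656.2 -133.1] rect [34. 24.] 81.3
370 [281. 240.] xy [ 646.9 -234. ] rect [23. 42.] 1.7
368 [157. 257.] xy [ 613.  -386.4] rect [21. 71.] 58.0
335 [360. 257.] xy [ 711.6 -152. ] rect [21. 71.] 76.6
2993 [315. 297.] xy [ 749.1 -217.8] rect [425.  33.] 67.2
```

View pics/w5.png

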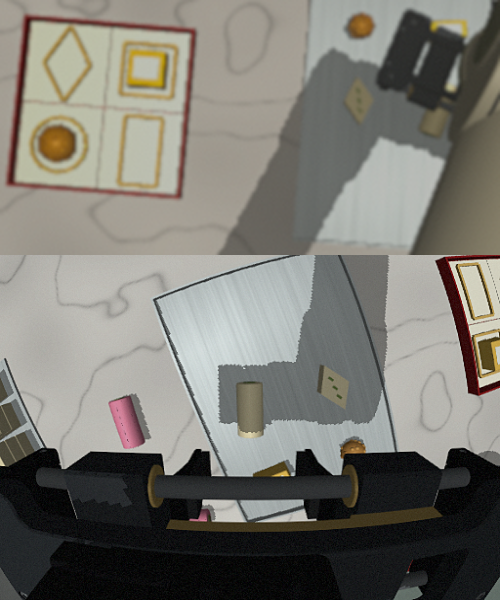

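The barfi is in the square recess at (146,70). The roll's axis is aligned with the jaws in the wrist view at (250,408). I'll grasp the roll.

Emit:
drive_tool:
  series:
    - [[-0.2,-0.3,-3],0]
    - [[0,0,-4],0]
    - [[0,0,-4],0]
    - [[0,0,-2.5],0]
    - [[0,0,-1.5],0]
    - [[0,0,-1],0]
    - [[0,0,-0.4],0]
    - [[0,0,0],0]
    - [[0,0,0],0]
    - [[0,0,0],0]

```text
time: 19.25
ee_pos: [0.5596, -0.2323, 0.0201]
eef_rot: [0.199, 0.98, 0.0, 0.0]
ft_force: [0.1, 0.5, 0.1]
width: 0.0521
grip_force: 0.0
```

Emit:
drive_tool:
  series:
    - [[0,0,0],0]
    - [[0,0,0],0]
    - [[0,0,0],0]
    - [[0,0,0],0]
    - [[0,0,0],0]
    - [[0,0,0],0]
    - [[0,0,0],0]
    - [[0,0,1],0]
    - [[0,0,2],0]
    - [[0,0,3],0]
  hand: 1

```text
time: 20.5
ee_pos: [0.559, -0.2323, 0.081]
eef_rot: [0.199, 0.98, -0.0, -0.0]
ft_force: [0.6, -0.2, -0.8]
width: 0.03
grip_force: 10.0
```

Emit:
drive_tool:
  series:
    - [[0,0,3],0]
    - [[-0.5,2.7,2],2]
    - [[-0.6,4.7,0],2]
    - [[-0.6,4.7,0],2]
    - [[-0.6,4.7,0],2]
    - [[-0.6,4.7,0],2]
    - [[-0.6,4.7,0],2.2]
    - [[-0.6,4.7,0],2.2]
    - [[-0.6,3.5,0],2.2]
    - [[-0.6,2.2,0],2.2]

```text
time: 21.75
ee_pos: [0.5062, 0.1354, 0.1309]
eef_rot: [0.034, 0.999, 0.0, 0.001]
ft_force: [0.1, -0.2, -0.1]
width: 0.0297
grip_force: 10.0
```

Run:
```python
from h import *
c=wrist(); print(c["s"]["ee_pos"],c["s"]["eef_rot"]); wells(c)
cv2.imwrite("pics/w6.png",c["color"][:,:,::-1])
```

```text
[0.50621722 0.13535496 0.130863  ] [3.43840935e-02 9.99408389e-01 3.55609286e-04 6.92141217e-04]
486 [260. 149.] xy [479.9 138.4] rect [50. 37.] 85.4
507 [355. 180.] xy [512.6 236. ] rect [67. 70.] 36.7
146 [234. 289.] xy [622.9 100.4] rect [15. 33.] 83.3
```

View pics/w6.png

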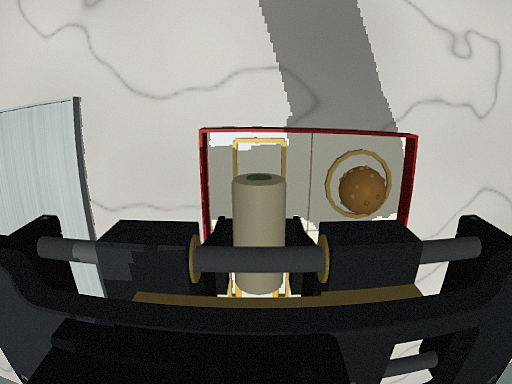

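The long lip at (260,145) is centred and parallel with the held roll at (259,232). I'll lower it.

Emit:
drive_tool:
  series:
    - [[0,0,-3],0]
    - [[0,0,-3],0]
    - [[0,0,-2],0]
    - [[0,0,-1],0]
    - [[0,0,-0.8],0]
    - [[0,0,-0.6],0]
    - [[0,0,-0.3],0]
    - [[0,0,0],0]
    - [[0,0,0],0]
    - [[0,0,0],0]

```text
time: 23.05
ee_pos: [0.5063, 0.1338, 0.0227]
eef_rot: [0.036, 0.999, 0.0, 0.0]
ft_force: [0.1, 0.4, -1.1]
width: 0.0298
grip_force: 10.0
```

Emit:
drive_tool:
  series:
    - [[0,0,0],0]
    - [[0,0,0],0]
    - [[0,0,0],0]
    - [[0,0,1],0]
    - [[0,0,2],0]
    - [[0,0,4],0]
    - [[0,0,4],0]
    - [[0,0,4],0]
    - [[0.5,-3,1],-2.7]
    - [[0.9,-4,0],-4]
  hand: 0.4

```text
time: 24.3
ee_pos: [0.5207, 0.0627, 0.1837]
eef_rot: [0.095, 0.995, 0.0, 0.001]
ft_force: [-0.3, -0.9, -0.6]
width: 0.0522
grip_force: 0.0
```

Emit:
drive_tool:
  series:
    - [[1,-4,0],-4]
    - [[1,-4,0],-4]
    - [[1,-4,0],-4]
    - [[1,-4,0],-4]
    - [[1,-3.5,0],0]
    - [[0,0,0],0]
    - [[0,0,0],0]
    - [[0,0,0],0]
    - [[0,0,0],0]
    - [[0,0,0],0]
  hand: 0.43

```text
time: 25.55
ee_pos: [0.5703, -0.1308, 0.1827]
eef_rot: [0.231, 0.973, 0.0, 0.0]
ft_force: [-0.3, 0.7, -0.0]
width: 0.0497
grip_force: 0.0
```

Run:
```python
from h import *
c=wrist(); print(c["s"]["ee_pos"],c["s"]["eef_rot"]); f=c["color"].astype(int)
for th in(20,30):
  for a,p in blobs((f[...,0]-f[...,2])>th,0,0,200,3000):
    hull=cv2.convexHull(p.astype(np.float32))[:,0]; w=(wray(c,hull,.020)[:,:2]*1000).astype(np.float32)
    M=cv2.moments(w); rr=cv2.minAreaRect(w); q=cv2.approxPolyDP(w,6,True)[:,0]
    if abs(M["m10"]/M["m00"]-570)<30 and abs(M["m01"]/M["m00"]+131)<30: print(a,np.round(p.mean(0)),"xy",np.round((M["m10"]/M["m00"],M["m01"]/M["m00"]),1),"rect",np.round(rr[1],0),round(rr[2],1),np.round(q).tolist())
t=vision.camera("top")["color"][:,:,::-1]
a=cv2.resize(t[140:270,105:360],(500,255),interpolation=cv2.INTER_CUBIC); b=cv2.resize(c["color"][:,:,::-1],(500,345))
cv2.imwrite("pics/w7.png",np.vstack([a,b]))
```

```text
[ 0.57030062 -0.13079094  0.18267734] [2.31437433e-01 9.72849779e-01 1.31862539e-04 6.88942932e-05]
899 [257. 173.] xy [ 568.  -130.3] rect [30. 53.] 63.9 [[598.0, -129.0], [570.0, -148.0], [538.0, -130.0], [566.0, -113.0]]
```

View pics/w7.png

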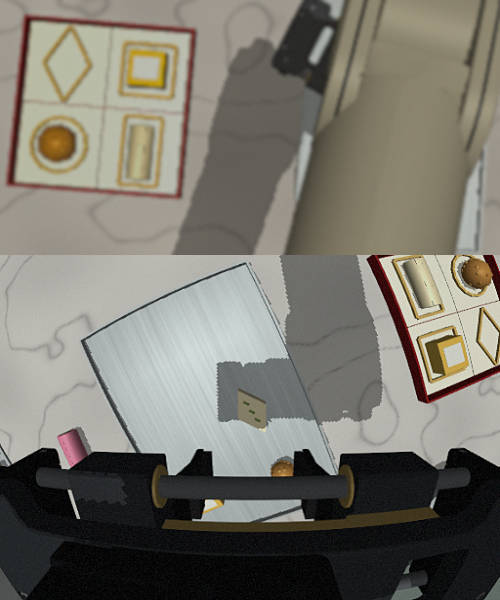

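The roll is in the long recess at (141,153). The diamond is between the jaws in the wrist view at (252,408), with two sides parallel to the pads. I'll grasp it.

Emit:
drive_tool:
  series:
    - [[-0.2,0,-3],-1]
    - [[0,0,-4],0]
    - [[0,0,-4],0]
    - [[0,0,-2.5],0]
    - [[0,0,-1.5],0]
    - [[0,0,-1],0]
    - [[0,0,-0.4],0]
    - [[0,0,0],0]
    - [[0,0,0],0]
    - [[0,0,0],0]

```text
time: 26.9
ee_pos: [0.5686, -0.1313, 0.0191]
eef_rot: [0.24, 0.971, 0.0, 0.0]
ft_force: [0.1, -0.2, -0.2]
width: 0.0496
grip_force: 0.0
```

Emit:
drive_tool:
  series:
    - [[0,0,0],0]
    - [[0,0,0],0]
    - [[0,0,0],0]
    - [[0,0,0],0]
    - [[0,0,0],0]
    - [[0,0,0],0]
    - [[0,0,0],0]
    - [[0,0,1],0]
    - [[0,0,2],0]
    - [[0,0,3],0]
  hand: 1

```text
time: 28.15
ee_pos: [0.5681, -0.1313, 0.08]
eef_rot: [0.24, 0.971, -0.0, -0.0]
ft_force: [0.3, -0.2, -0.5]
width: 0.0306
grip_force: 10.0
```

Emit:
drive_tool:
  series:
    - [[0,0,3],0]
    - [[0.4,2.6,2],-0.7]
    - [[0.5,4.6,0],-0.8]
    - [[0.5,4.6,0],-0.8]
    - [[0.5,4.6,0],-0.8]
    - [[0.5,4.6,0],-0.8]
    - [[0.5,4.6,0],-0.9]
    - [[0.5,4.6,0],-0.9]
    - [[0.5,3.5,0],-0.9]
    - [[0.6,2.1,0],-0.9]

```text
time: 29.4
ee_pos: [0.6132, 0.2293, 0.1302]
eef_rot: [0.302, 0.953, 0.001, 0.0]
ft_force: [0.2, 0.0, -1.3]
width: 0.0306
grip_force: 10.0
```

Run:
```python
from h import *
c=wrist(); print(c["s"]["ee_pos"],c["s"]["eef_rot"]); wells(c)
cv2.imwrite("pics/w8.png",c["color"][:,:,::-1])
```

```text
[0.61320047 0.22932946 0.13018078] [3.02446758e-01 9.53165973e-01 6.71884006e-04 3.68803101e-04]
2341 [195.  98.] xy [512.8 235.7] rect [70. 69.] 53.5
638 [130. 149.] xy [505.6 135.8] rect [51. 88.] 86.0
486 [259. 173.] xy [607.7 232.1] rect [74. 43.] 30.3
380 [177. 210.] xy [590.5 143. ] rect [80. 39.] 43.9
```

View pics/w8.png

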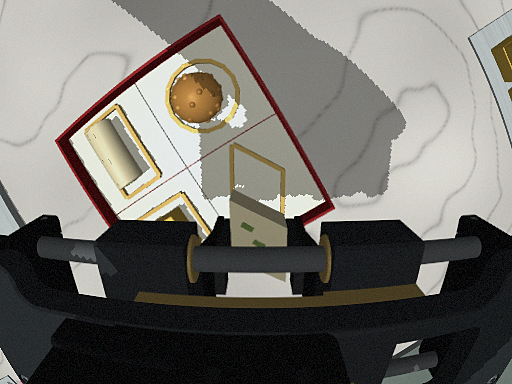

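The diamond recess at (258,175) is centred on the held diamond at (258,235), with its sides parallel. I'll lower it.

Emit:
drive_tool:
  series:
    - [[0,0,-3],0]
    - [[0,0,-3],0]
    - [[0,0,-2],0]
    - [[0,0,-1],0]
    - [[0,0,-0.8],0]
    - [[0,0,-0.6],0]
    - [[0,0,-0.3],0]
    - [[0,0,0],0]
    - [[0,0,0],0]
    - [[0,0,0],0]

```text
time: 30.7
ee_pos: [0.6133, 0.2267, 0.0217]
eef_rot: [0.303, 0.953, 0.0, 0.0]
ft_force: [0.2, 0.3, 0.3]
width: 0.0311
grip_force: 10.0
```

Now I release, rise, and back off toward the base so both cameras have a clear view.

Emit:
drive_tool:
  series:
    - [[0,0,0],0]
    - [[0,0,0],0]
    - [[0,0,0],0]
    - [[0,0,1],0]
    - [[0,0,2],0]
    - [[0,0,4],0]
    - [[0,0,4],0]
    - [[0,0,4],0]
    - [[-1,1,3],0]
    - [[-2,3,0],0]
  hand: 0.42

```text
time: 31.95
ee_pos: [0.5854, 0.2654, 0.2067]
eef_rot: [0.305, 0.952, 0.002, 0.003]
ft_force: [0.5, 0.3, -1.5]
width: 0.0509
grip_force: 0.0
```

Emit:
drive_tool:
  series:
    - [[-3,4,0],0]
    - [[-3,4,0],0]
    - [[-3,4,0],0]
    - [[-3,4,0],0]
    - [[-3,4,0],0]
    - [[-3,4,0],0]
    - [[-2,3,0],0]
    - [[0,0,0],0]
    - [[0,0,0],0]
    - [[0,0,0],0]

```text
time: 33.2
ee_pos: [0.3847, 0.5356, 0.2023]
eef_rot: [0.304, 0.953, 0.0, 0.0]
ft_force: [0.3, -0.5, 0.8]
width: 0.0502
grip_force: 0.0
```

Run:
```python
from h import *
t=vision.camera("top")["color"][:,:,::-1]; s=vision.camera("scene")["color"][:,:,::-1]
a=cv2.resize(t[125:270,105:360],(800,300),interpolation=cv2.INTER_CUBIC); b=cv2.resize(s[140:300,135:405],(506,300),interpolation=cv2.INTER_CUBIC)
cv2.imwrite("pics/end.png",np.vstack([cv2.resize(t[125:270,105:360],(528,300),interpolation=cv2.INTER_CUBIC),cv2.resize(b,(528,300))]))
```

```text
(no output)
```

View pics/end.png

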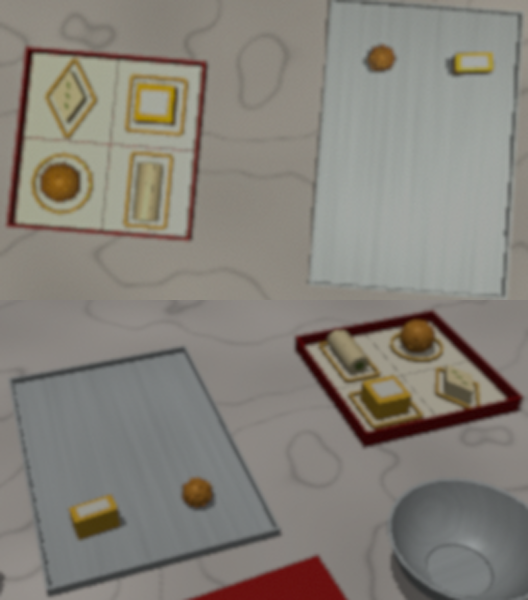

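All four sweets lie inside their own lips: diamond (71,97), barfi (156,104), ladoo (61,182) and roll (148,191). The small ladoo (381,57) and half barfi (473,62) have not moved. I'm handing in the job.

```bash
python3 -c "
from bench import r
print(r.close_job())"
```

```text
the job is handed in; nothing more can be done
None
```

I packed the big ladoo, whole barfi, roll and diamond into their own recesses, left the small ladoo and half barfi where they were on the tray, and handed the job in at about 33 s; the last pictures show all four inside their lips, but no verdict came back.

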